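Clear the scrap off the screwdriving press and dock the scrap tote

TASK

Clear the three pieces of scrap (wood offcut, brass hex bar stub, white L-shaped packing corner) off the press's steel plate, from under its head beam, into the orange tote that stands on the roller lane in front of it. Then push the loaded tote along the rollers, without lifting it off them, until it is fully home against the end stop of the bay that the green plate marks. Leave the two blue water meters and the oil bottle standing where they are.

Things in the scene. Friction and masses are not known exactly. Their poses are not given: they have to be found in the camera images.
- press: Twin-spindle screwdriving press with a roller lane, one fixed unit turned up to 7 degrees. Origin on the table top (z=0) under the middle of the head beam; x away from the robot, y left along the beam, z up. Below, x, y, z in mm mean this frame. Two columns, 50 x 50, stand at x=12.5, y=+-270. The plate holds the scrap; the lane lies on the robot's side of it.
- plate (a point): Centre of the steel plate's top, at press (0, 0, 110). The plate is 170 (x) x 580 (y) and 12 thick, on legs; its axes are the press's.
- beam (a point): Centre of the head beam's underside, at press (7.5, 0, 250). The beam spans x -20..+35 from column to column, top at z=300; two spindle noses, 42 dia at x=7.5, y=+-110, hang down to z=222; motors above reach z=490. An upright gripper has no room under it: lean the tool some 40 degrees, its body back towards the robot, to reach under.
- lane (a point): Middle of the roller lane, at roller-top height: press (-185, 0, 35). The lane runs along y: 18 rollers, 24 dia, 40 apart, between side rails 156 apart, rail tops at z=44. A bay at each end is closed by a yellow stop (face at y=+-352, top at z=70). The rollers are passive with slight friction: the tote takes 1 to 3 N to push and soon stops.
- tote: Orange open scrap tote, 150 (x) x 200 (y) x 70 high, walls and floor 5 thick, about 0.4 kg, standing on the rollers. Origin: centre of its underside; z up; its x, y lie along the press's x, y. Fully home at an end stop its centre is at press y=+-252.
- green_plate: Green block 30 x 100 x 30 high fixed on the table on the robot's side of the lane (press x=-300), beside one of the two bays: the bay to use. Origin: centre of its underside, at press y=+252 or -252, level along y with the centre of a tote that is fully home in that bay; axes as the press's.
- grey_plate: Grey block of the same size beside the other bay, which is not to be used. Origin: centre of its underside.
- wood: Scrap: wood offcut, block 100 long (its x) x 34 wide (y) x 30 high, about 60 g. Origin: centre of its underside. Lies on the plate under the beam, its x within 30 degrees of the press's x.
- brass: Scrap: hexagonal brass bar stub, 90 long (its x), 32 across flats, lying on a flat (its y half-width at mid height is 18.5, corners at mid height), about 0.3 kg. Origin: middle of its underside. Lies on the plate under the beam, its x within 30 degrees of the press's x.
- foam: Scrap: white rigid L-shaped packing corner, 36 high, about 30 g. Long leg 90 (x) x 28 (y), centred on the origin (underside); short leg 28 wide (x 17..45) stands off it to y=+46, at the end away from the robot. Lies on the plate under the beam, its x within 30 degrees of the press's x.
- meter: Bystander: good blue water meter standing on the plate in line with the scrap, 72 dia, 84 high, brass-ended ports to 64 either way along its x (28 dia, axis 34 up). Origin: centre of its underside. Not to be moved.
- spare_meter: Bystander: another such meter standing on the table beyond a column of the press. Not to be moved.
- oil_bottle: Bystander: amber oil bottle with green cap, 60 dia, 150 high, on the table beyond the other column. Origin: centre of its underside. Not to be moved.

How it is judged:
On the way, in this order (a step that is already met when the one before it is completed fails the run):
1. all three pieces of scrap lie in the tote (x of wood in the frame of tote between -0.072 and 0.072 m and y of wood in the frame of tote between -0.097 and 0.097 m and z of wood in the frame of tote between -0.005 and 0.065 m and x of brass in the frame of tote between -0.072 and 0.072 m and y of brass in the frame of tote between -0.097 and 0.097 m and z of brass in the frame of tote between -0.005 and 0.065 m and x of foam in the frame of tote between -0.072 and 0.072 m and y of foam in the frame of tote between -0.097 and 0.097 m and z of foam in the frame of tote between -0.005 and 0.065 m), for 0.2 s.
2. the loaded tote is home in the bay with the green plate (all of step 1 and y of tote in the frame of green_plate between -0.014 and 0.014 m and z of tote in the frame of press below 0.045 m and angle between tote's own z axis and vertical below 0.1 rad), for 0.2 s.
At the end, for the whole second after the job is handed in: All three pieces lie in the tote (each origin within its walls and less than 65 mm above its underside); the tote stands level on the rollers in the bay with the green plate, its centre within 14 mm along y of the plate's (that is, within 14 mm of fully home); scrap and tote are at rest (all of step 2 and linear speed of each of wood, brass, foam, tote below 0.02 m/s); the robot touches nothing.
It fails at once if the tote is lifted off the rollers or tipped (z of tote in the frame of press above 0.06 m or angle between tote's own z axis and vertical above 0.3 rad).
It fails at once if a water meter or the oil bottle is shifted by more than 25 mm or tipped (distance of any of meter, spare_meter, oil_bottle from where it was at the start of the episode above 0.025 m or angle between any of meter, spare_meter, oil_bottle's own z axis and vertical above 0.3 rad).
It also fails if it takes over 72 s, if anything falls off the work surface, if the arm or the gripper's body presses on something with over 40 N, if the wrist force passes 120 N, or if a joint passes its speed limit or range.

ROBOT

A 6-joint arm with a two-finger parallel gripper is mounted at the origin on the work surface. World frame = base frame: x ahead of the robot, y to its left, z up, the work surface at z = 0. Lengths are in m, angles in rad, forces in N, time in s.
With the tool pointing down it reaches from about 0.3 to 0.875 m from the base axis. Payload 6.4 kg.
Tool frame: the origin (TCP) lies midway between the tips of the shut fingers; the grasp point (between the pads) lies 19 mm behind it; z points along the fingers, y is the line along which they close (so a half turn about z gives the same grasp; the last joint's range is limited). The gripper opens to 85 mm and grips with 20 to 120 N. Pads are 22 mm wide; open, the fingers measure 114 mm over their backs; the gripper's body (76 mm by 85 mm) begins 54 mm behind the grasp point. The pads swing forward as they close: fully open they stand 13 mm farther back than shut.
Start: joints at [-0.206, 0.181, 1.607, -0, 1.354, -0.206], TCP at [0.575, 0, 0.197] pointing down, gripper open.
Joint ranges: [-2.99, 2.99], [-0.89, 2.07], [0.3, 2.58], [-1.14, 4.28], [0, 2.63], [-3.12, 3.12]. Speed limits (rad/s): [2.57, 2.57, 3.01, 3.14, 3.14, 3.14].

INTERFACE

Orientations are given as a unit quaternion [w, x, y, z].
In Python, from plant import sensors, vision, r gives the robot as it stands. The module is installed in compiled form; this text tells all that it offers.
- The arm moves only by the shell command python3 -m pendant 'ROWS' [FORCE]. ROWS is JSON, a list of rows, each a list of 3 entries, a list of its own where there are three numbers: the turn, a rotation vector about the world's x, y, z in degrees, then the shift along the world's x, y, z in m, then the finger opening in m, from 0 to 0.0854. In form: [[[ax, ay, az], [tx, ty, tz], jaw], ...]. A call has 1 to 12 rows; each row shifts and turns the commanded pose from where the row before left it; what a row does not reach is not made up. A row lasts 1/12 s, in which the tool goes at most 41.7 mm and 7.16 degrees, less where a joint would pass 70% of its speed; a pose out of reach is approached as far as the arm can. A call with a gripper value outside its range is refused whole. The fingers move at their own pace and stop on an object; FORCE is the grip in N (left out, the last holds). Time passes only in rows, so rows that do not move let the fingers close. It gives the time, the measured TCP pose, the force, the opening and the grip force at its end, in the units of the state.
- sensors.get_state(): the state, without advancing time (a new reading comes with each control period).
- vision.grab_frame(name): name is "scene" or "side" or "wrist"; returns a dict with "img" (400x640x3 uint8, blue, green, red), "depth" (400x640 float32, m along the optical axis (not along the pixel's ray), 0 where there is no reading), "camera_matrix" (3x3 intrinsics, pixels), "R" (3x3) and "t" (3): a world point X has camera coordinates R X + t; the wrist camera has in their place "T_tool_cam" (4x4, takes a point from camera to tool coordinates, whose origin is the TCP and whose axes are the flange's). Camera axes: x right, y down, z forward; pixel columns grow to the right and rows downward; lengths in m; the calibration is good to about 2 mm. A picture is of the moment at which its call begins: read the wrist's pose just before it.
- r.hand_in(): hands the job in; it is judged then, once.
The state is a dict: "time": time; "joint_pos": joint angles; "joint_vel": joint speeds; "tau": joint torques, N m; "position": TCP position; "orientation": TCP orientation; "ft_force": force on the tool from outside, world axes, zero at the start; "torque": the same for the moment, N m; "finger_gap": opening from 0.0 (shut) to 1.0 (fully open); "grasp_force": force on a finger pad.
Only numpy, scipy, OpenCV 4.12 (cv2) and the standard library are available. Lean on these libraries where they do the work, as an engineer would, in place of code of your own. Each camera call takes 0.05 s, during which the arm holds its last target. There are 200 camera calls.

## Working session

There is one attempt and no reset: what is moved stays moved. The work goes in short steps, Python scripts to look and compute and a shell command to move; the robot and the scene stay as the last step left them, time stands still between calls to the robot, and variables do not carry over. Pictures are saved under pics/ and viewed, at most 10 in all, crops included, and the job is handed in when it is done.

```bash
mkdir -p pics && cat > h.py <<'E'
import numpy as np, cv2
from plant import sensors, vision, r
from scipy.spatial.transform import Rotation as Ro
def grab(n):
    s=sensors.get_state(); f=vision.grab_frame(n)
    K=f["camera_matrix"]; d=f["depth"]; v,u=np.indices(d.shape)
    P=np.stack([(u-K[0,2])/K[0,0]*d,(v-K[1,2])/K[1,1]*d,d],-1)
    if n=="wrist":
        T=f["T_tool_cam"]; q=s["orientation"]; R=Ro.from_quat([q[1],q[2],q[3],q[0]]).as_matrix()
        P=(P@T[:3,:3].T+T[:3,3])@R.T+s["position"]
    else: P=(P-f["t"])@f["R"]
    P[d==0]=np.nan
    return f["img"],P
E
python3 - <<'E'
from h import *
for n in ("scene","side"):
    im,P=grab(n); cv2.imwrite(f"pics/{n}0.png",im); np.savez(f"{n}0.npz",im=im,P=P)
f=vision.grab_frame("scene"); print(-f["R"].T@f["t"]); f=vision.grab_frame("side"); print(-f["R"].T@f["t"])
print(sensors.get_state())
E
```

```text
[0.3604648  0.36402906 1.30090159]
[ 0.36886976 -1.1778665   0.81224999]
{'time': 0.2, 'joint_pos': array([-2.06308608e-01,  1.81267579e-01,  1.60754901e+00, -1.10121433e-05,
        1.35378804e+00, -2.06308291e-01]), 'joint_vel': array([-6.62198573e-04, -1.95903504e-03, -3.37522211e-03,  1.41465670e-03,
       -5.36285041e-05,  7.58802392e-05]), 'tau': array([ 9.01423755e-04, -4.44781959e+01, -3.51308548e+01, -2.59389126e-04,
        6.62885388e-03, -3.95322729e-06]), 'position': array([5.74669401e-01, 7.78651538e-05, 1.96459792e-01]), 'orientation': array([-4.20552122e-04,  7.07105963e-01,  7.07107419e-01, -2.81409293e-04]), 'ft_force': array([ 0.29203041, -0.10554351, -0.20309988]), 'torque': array([ 0.02210998, -0.00681858,  0.00591293]), 'grasp_force': 0.0, 'finger_gap': 1.0003517741821206}
```

View pics/scene0.png

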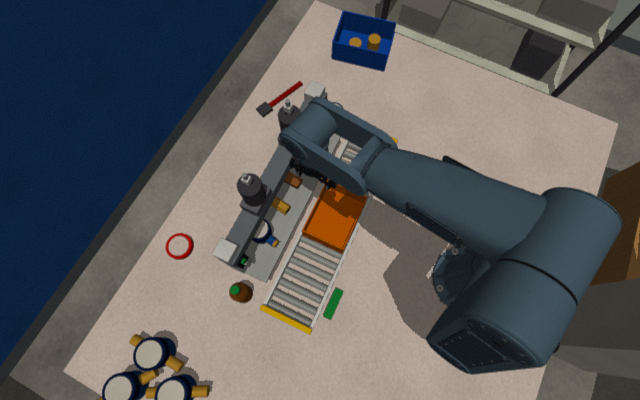

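View pics/side0.png

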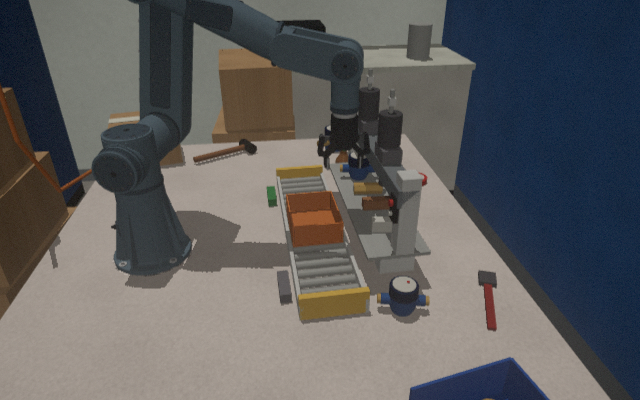

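```bash
python3 - <<'E'
from h import *
for n in ("scene","side"):
    z=np.load(n+"0.npz"); im,P=z["im"],z["P"]
    H=cv2.cvtColor(im,cv2.COLOR_BGR2HSV)
    for nm,(lo,hi),(zl,zh) in [("green",((50,120,50),(80,255,255)),(.02,.05)),("yellow",((20,150,100),(32,255,255)),(.06,.08)),("toteRim",((5,150,90),(16,255,255)),(.09,.12)),("brassy",((14,80,60),(25,220,255)),(.115,.15)),("wood",((5,60,40),(14,200,220)),(.125,.15)),("white",((0,0,120),(180,50,255)),(.135,.155)),("blue",((105,120,40),(125,255,255)),(.115,.18)),("beamtop",((0,0,30),(180,60,255)),(.29,.31)),("plate",((0,0,30),(180,60,255)),(.105,.115))]:
        m=(cv2.inRange(H,lo,hi)>0)&(P[...,2]>zl)&(P[...,2]<zh)&(P[...,0]<1.1)&(P[...,0]>.25)&(abs(P[...,1])<.6)
        k,l,st,c=cv2.connectedComponentsWithStats(m.astype(np.uint8))
        for i in range(1,k):
            if st[i,4]<25: continue
            q=P[l==i]; rect=cv2.minAreaRect((q[:,:2]*1000).astype(np.float32))
            print(n,nm,st[i,4],np.round(c[i]),"med",np.round(np.median(q,0),3),"rect",np.round(rect[0]),np.round(rect[1]),round(rect[2],1))
z=np.load("side0.npz")["im"]
cv2.imwrite("pics/sidecrop.png",cv2.resize(z[130:290,260:460],None,fx=3.7,fy=3.7,interpolation=cv2.INTER_CUBIC))
E
```

```text
scene green 255 [333. 303.] med [0.362 0.279 0.03 ] rect [363. 278.] [27. 95.] 2.1
scene yellow 301 [285. 319.] med [0.473 0.391 0.07 ] rect [473. 391.] [174.  15.] 2.2
scene toteRim 208 [330. 229.] med [0.461 0.097 0.104] rect [486.  40.] [149. 173.] 3.2
scene brassy 186 [280. 205.] med [0.651 0.093 0.14 ] rect [652.  89.] [38. 55.] 86.0
scene wood 149 [293. 180.] med [ 0.657 -0.005  0.14 ] rect [660.  -7.] [34. 52.] 85.8
scene blue 57 [270. 239.] med [0.62  0.207 0.156] rect [620. 204.] [29. 23.] 83.5
scene beamtop 90 [304. 104.] med [ 0.705 -0.188  0.3  ] rect [ 707. -182.] [23. 52.] 0.7
scene beamtop 1640 [259. 200.] med [0.671 0.16  0.3  ] rect [673. 150.] [ 59. 366.] 1.9
scene plate 141 [333. 143.] med [ 0.609 -0.201  0.11 ] rect [ 611. -197.] [31. 77.] 2.6
scene plate 28 [293. 171.] med [ 0.679 -0.041  0.11 ] rect [676. -39.] [15. 30.] 62.0
scene plate 2514 [279. 228.] med [0.62  0.148 0.11 ] rect [634. 138.] [104. 384.] 2.4
side yellow 120 [300. 168.] med [0.474 0.384 0.067] rect [473. 385.] [167.  26.] 4.2
side yellow 401 [336. 294.] med [ 0.51  -0.334  0.068] rect [ 501. -3
[... 179 characters left out ...]
 [147.  30.] 1.7
side brassy 271 [367. 188.] med [0.667 0.074 0.133] rect [670.  80.] [35. 89.] 83.6
side wood 231 [375. 201.] med [ 0.672 -0.019  0.137] rect [675. -11.] [40. 83.] 87.9
side white 48 [379. 219.] med [ 0.655 -0.133  0.144] rect [ 653. -131.] [29. 29.] 3.3
side blue 28 [346. 167.] med [0.618 0.196 0.152] rect [619. 199.] [18. 20.] 80.7
side beamtop 25 [360. 131.] med [0.648 0.136 0.304] rect [648. 135.] [ 4. 61.] 2.8
side beamtop 830 [389. 167.] med [ 0.671 -0.128  0.299] rect [657. -75.] [104. 374.] 3.6
side beamtop 138 [330. 151.] med [ 0.532 -0.01   0.302] rect [547.  -2.] [39. 96.] 82.5
side plate 2491 [369. 218.] med [ 0.629 -0.075  0.108] rect [671.  33.] [171. 586.] 2.4
```

View pics/sidecrop.png

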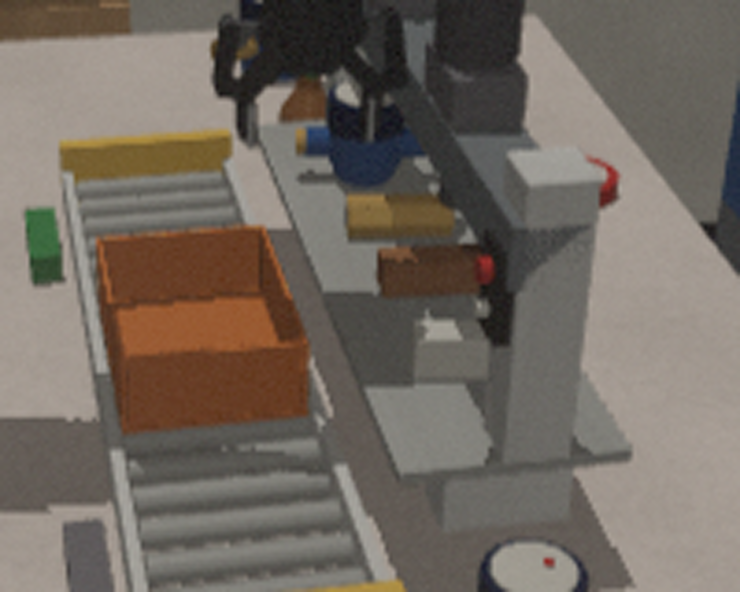

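```bash
python3 -m pendant '[[[0,-6.7,0],[-0.02,-0.01,0.005],0.0854],[[0,-6.7,0],[-0.02,-0.01,0.005],0.0854],[[0,-6.7,0],[-0.02,-0.01,0.005],0.0854],[[0,-6.7,0],[-0.02,-0.01,0.005],0.0854],[[0,-6.7,0],[-0.02,-0.01,0.0],0.0854],[[0,-6.5,0],[-0.02,-0.01,0.0],0.0854],[[0,0,0],[0,0,0],0.0854],[[0,0,0],[0,0,0],0.0854]]' 40
python3 - <<'E'
from h import *
im,P=grab("wrist"); cv2.imwrite("pics/w1.png",im); np.savez("w1.npz",im=im,P=P)
f=vision.grab_frame("wrist"); print(np.round(f["T_tool_cam"],3))
E
```

```text
time: 0.87
position: [0.4571, -0.0596, 0.2166]
orientation: [0.232, 0.671, 0.665, 0.232]
ft_force: [0.4, -0.7, 1.1]
finger_gap: 0.997
grasp_force: 0.0
[[ 0.001 -0.949 -0.315  0.081]
 [ 1.     0.001  0.    -0.001]
 [ 0.    -0.315  0.949 -0.177]
 [ 0.     0.     0.     1.   ]]
```

View pics/w1.png

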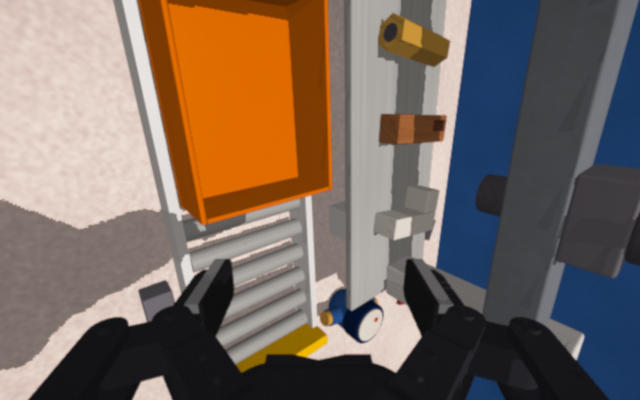

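The wrist view shows the brass (413,40), wood (413,128) and foam L (405,220, short leg at 422,198 towards +y), with the tote on the left.

```bash
python3 - <<'E'
from h import *
z=np.load("w1.npz"); im,P=z["im"],z["P"]
for nm,(x0,x1,y0,y1),(zl,zh) in [("brass",(370,455,5,75),(.118,.16)),("wood",(370,455,95,160),(.118,.16)),("woodtop",(370,455,95,160),(.136,.15)),("foam",(366,445,175,250),(.118,.16)),("foamtop",(366,445,175,250),(.140,.16)),("brasstop",(370,455,5,75),(.139,.16))]:
    m=np.zeros(P.shape[:2],bool); m[y0:y1,x0:x1]=1
    m&=(P[...,2]>zl)&(P[...,2]<zh)&(P[...,0]>.59)&(P[...,0]<.78)
    q=P[m]; r_=cv2.minAreaRect((q[:,:2]*1000).astype(np.float32))
    print(nm,m.sum(),np.round(r_[0]),np.round(r_[1]),round(r_[2],1),"ext",np.round(q.min(0),3),np.round(q.max(0),3))
    if nm=="foamtop":
        h=q[q[:,0]<np.median(q[:,0])-.0]; 
        for a in np.arange(.6,.75,.01):
            s=q[(q[:,0]>a)&(q[:,0]<a+.01)]
            if len(s): print("  x",round(a,2),np.round([s[:,1].min(),s[:,1].max()],3),len(s))
E
```

```text
brass 2227 [669.  86.] [37. 93.] 83.8 ext [0.622 0.063 0.118] [0.716 0.109 0.143]
wood 1745 [682. -10.] [ 34. 101.] 87.6 ext [ 0.631 -0.029  0.118] [0.733 0.009 0.144]
woodtop 1376 [682. -10.] [ 34. 101.] 87.6 ext [ 0.631 -0.029  0.136] [0.733 0.009 0.144]
foam 1995 [ 679. -119.] [60. 91.] 83.8 ext [ 0.631 -0.154  0.118] [ 0.727 -0.092  0.147]
foamtop 1154 [ 679. -119.] [60. 91.] 83.4 ext [ 0.632 -0.154  0.14 ] [ 0.727 -0.092  0.147]
  x 0.63 [-0.144 -0.117] 137
  x 0.64 [-0.146 -0.117] 103
  x 0.65 [-0.147 -0.118] 99
  x 0.66 [-0.147 -0.12 ] 94
  x 0.67 [-0.149 -0.121] 86
  x 0.68 [-0.15  -0.122] 85
  x 0.69 [-0.151 -0.095] 156
  x 0.7 [-0.151 -0.092] 184
  x 0.71 [-0.154 -0.093] 160
  x 0.72 [-0.14  -0.095] 50
brasstop 1076 [669.  86.] [22. 92.] 83.6 ext [0.623 0.071 0.139] [0.716 0.101 0.143]
```

```bash
python3 -m pendant '[[[-4.45,0,5.3],[0.004,0.012,0],0.07],[[-4.45,0,5.3],[0.004,0.012,0],0.07],[[-4.45,0,5.3],[0.004,0.012,0],0.07],[[-4.45,0,5.3],[0.004,0.012,0],0.07],[[-4.45,0,5.3],[0.004,0.012,0],0.07],[[-4.45,0,5.3],[0.004,0.012,0],0.07],[[-4.45,0,5.3],[0.004,0.012,0],0.07],[[-4.45,0,5.3],[0.004,0.012,0],0.07],[[-4.45,0,5.3],[0.004,0.012,0],0.07],[[-4.45,0,5.3],[0.004,0.012,0],0.07],[[-4.45,0,5.3],[0.004,0.012,0],0.07],[[-4.45,0,5.3],[0.004,0.012,0],0.07]]' && python3 -m pendant '[[[-4.5,0,0.4],[0,0,0],0.07],[[0,0,0],[0,0,0],0.07],[[0,0,0],[0,0,0],0.07]]'
cat > st.py <<'E'
from h import *
s=sensors.get_state(); q=s["orientation"]; R=Ro.from_quat([q[1],q[2],q[3],q[0]]).as_matrix()
print(round(s["time"],2),np.round(s["position"],4),"gap mm",round(s["finger_gap"]*85.4,1),"F",s["grasp_force"],np.round(s["ft_force"],1))
z=R[:,2]; y=R[:,1]; print("toolz",np.round(z,3),"tooly",np.round(y,3),"tilt",round(np.degrees(np.arccos(-z[2])),1),"yaw",round(np.degrees(np.arctan2(z[1],z[0])),1), "jawyaw",round(np.degrees(np.arctan(-y[0]/y[1])),1),"j",np.round(s["joint_pos"],2))
E
python3 st.py
```

```text
time: 1.97
position: [0.5088, 0.0906, 0.2174]
orientation: [0.338, 0.058, 0.939, 0.006]
ft_force: [0.0, -0.7, -0.3]
finger_gap: 0.82
grasp_force: 0.0
time: 2.22
position: [0.5077, 0.0907, 0.2166]
orientation: [0.34, 0.044, 0.939, -0.027]
ft_force: [-0.4, -0.4, -0.5]
finger_gap: 0.82
grasp_force: 0.0
2.22 [0.5077 0.0907 0.2166] gap mm 70.0 F 0.0 [-0.4 -0.4 -0.5]
toolz [ 0.636 -0.081 -0.768] tooly [ 0.101  0.995 -0.021] tilt 39.9 yaw -7.3 jawyaw -5.8 j [ 0.01 -0.44  2.29 -0.15  0.61 -1.38]
```

```bash
python3 -m pendant '[[[0,0,0],[0.026,0,-0.032],0.07],[[0,0,0],[0.026,0,-0.032],0.07],[[0,0,0],[0.026,0,-0.032],0.07],[[0,0,0],[0.0235,-0.0015,0],0.07],[[0,0,0],[0.0235,-0.0015,0],0.07],[[0,0,0],[0.0235,-0.0015,0],0.07],[[0,0,0],[0.0235,-0.0015,0],0.07],[[0,0,0],[0,0,0],0.07],[[0,0,0],[0,0,0],0.07]]' && python3 st.py
```

```text
time: 2.97
position: [0.6802, 0.0806, 0.1203]
orientation: [0.34, 0.048, 0.939, -0.029]
ft_force: [-0.1, 1.1, -0.4]
finger_gap: 0.82
grasp_force: 0.0
2.97 [0.6802 0.0806 0.1203] gap mm 70.0 F 0.0 [-0.1  1.1 -0.4]
toolz [ 0.636 -0.086 -0.767] tooly [ 0.109  0.994 -0.021] tilt 40.0 yaw -7.7 jawyaw -6.3 j [-0.01  0.16  1.99 -0.26  0.3  -1.26]
```

```bash
python3 -m pendant '[[[0,0,0],[0,0,0],0.025],[[0,0,0],[0,0,0],0.025],[[0,0,0],[0,0,0],0.025],[[0,0,0],[0,0,0],0.025],[[0,0,0],[0,0,0],0.025],[[0,0,0],[0,0,0],0.025]]' 70 && python3 st.py
```

```text
time: 3.47
position: [0.6787, 0.0808, 0.1214]
orientation: [0.341, 0.047, 0.938, -0.029]
ft_force: [0.4, 0.3, -0.1]
finger_gap: 0.292
grasp_force: 0.0
3.47 [0.6787 0.0808 0.1214] gap mm 24.9 F 0.0 [ 0.4  0.3 -0.1]
toolz [ 0.638 -0.087 -0.765] tooly [ 0.108  0.994 -0.023] tilt 40.1 yaw -7.8 jawyaw -6.2 j [-0.01  0.16  1.99 -0.26  0.3  -1.26]
```

```bash
python3 - <<'E'
from h import *
im,P=grab("wrist"); a=im
im2,_=grab("side"); b=cv2.resize(im2[150:270,320:440],(400,400))
cv2.imwrite("pics/w2.png",cv2.resize(np.hstack([a,b]),(800,308)))
E
```

```text
(no output)
```

View pics/w2.png

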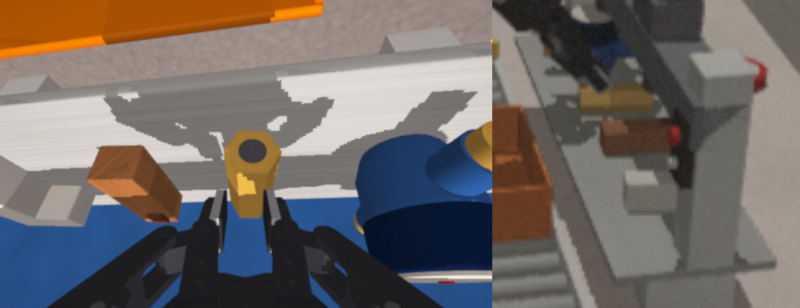

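```bash
python3 - <<'E'
from h import *
f=vision.grab_frame("wrist"); K=f["camera_matrix"]; d=f["depth"]; v,u=np.indices(d.shape)
P=np.stack([(u-K[0,2])/K[0,0]*d,(v-K[1,2])/K[1,1]*d,d],-1); T=f["T_tool_cam"]; P=P@T[:3,:3].T+T[:3,3]
m=(d>0)&(d<.6)&(v>235)&(u>250)&(u<390)&(P[...,2]<.03)&(abs(P[...,1])<.04)&(v<300)
V=cv2.cvtColor(f["img"],cv2.COLOR_BGR2HSV)
m&=V[...,1]<60
for a in range(-60,20,6):
    k=m&(P[...,2]*1e3>=a)&(P[...,2]*1e3<a+6)
    if k.sum(): q=P[k]*1e3; print(a,k.sum(),"x",np.round([q[:,0].min(),q[:,0].max()]),"|y| min",np.abs(q[:,1]).min().round(1))
im,P=grab("wrist"); H=cv2.cvtColor(im,cv2.COLOR_BGR2HSV)
b=(cv2.inRange(H,(15,120,40),(30,255,255))>0)&(u>260)&(u<380)&(v>150)&(v<290)&(P[...,2]<.2); q=P[b]
print("brass",q.min(0).round(3),q.max(0).round(3),np.median(q,0).round(3))
E
```

```text
-60 438 x [-6. 13.] |y| min 12.1
-54 380 x [-4. 13.] |y| min 12.2
-48 318 x [-4. 13.] |y| min 12.2
-42 108 x [-5. 13.] |y| min 12.1
-36 7 x [4. 8.] |y| min 12.2
0 2 x [-37. -34.] |y| min 14.0
6 22 x [-40. -33.] |y| min 4.4
12 3 x [-33. -30.] |y| min 11.2
18 14 x [-29. -10.] |y| min 13.5
brass [0.622 0.065 0.109] [0.713 0.109 0.153] [0.63  0.088 0.137]
```

```bash
python3 - <<'E'
from h import *
f=vision.grab_frame("wrist"); K=f["camera_matrix"]; d=f["depth"]; v,u=np.indices(d.shape)
P=np.stack([(u-K[0,2])/K[0,0]*d,(v-K[1,2])/K[1,1]*d,d],-1); T=f["T_tool_cam"]; P=P@T[:3,:3].T+T[:3,3]
for vv in range(225,300,8):
  print(vv,[(uu,*np.round(P[vv,uu]*1e3).astype(int),f["img"][vv,uu].mean().round()) for uu in (276,284,290,348,354,360)])
E
```

```text
225 [(276, np.int64(1), np.int64(-30), np.int64(16), np.float64(111.0)), (284, np.int64(2), np.int64(-24), np.int64(14), np.float64(111.0)), (290, np.int64(1), np.int64(-20), np.int64(16), np.float64(112.0)), (348, np.int64(29), np.int64(14), np.int64(-50), np.float64(99.0)), (354, np.int64(23), np.int64(18), np.int64(-37), np.float64(86.0)), (360, np.int64(3), np.int64(29), np.int64(12), np.float64(118.0))]
233 [(276, np.int64(-9), np.int64(-31), np.int64(24), np.float64(114.0)), (284, np.int64(-8), np.int64(-25), np.int64(23), np.float64(114.0)), (290, np.int64(-8), np.int64(-21), np.int64(23), np.float64(114.0)), (348, np.int64(22), np.int64(15), np.int64(-43), np.float64(88.0)), (354, np.int64(13), np.int64(20), np.int64(-24), np.float64(88.0)), (360, np.int64(-7), np.int64(30), np.int64(20), np.float64(113.0))]
241 [(276, np.int64(-19), np.int64(-33), np.int64(32), np.float64(117.0)), (284, np.int64(-19), np.int64(-26), np.int64(32), np.float64(117.0)), (290, np.int64(-19), np.int64(-22), np.int64(32), np.float64(117.0)), (348, np.int64(12), np.int64(16), np.int64(-32), np.float
[... 2365 characters left out ...]
.float64(170.0)), (290, np.int64(5), np.int64(-12), np.int64(-65), np.float64(26.0)), (348, np.int64(7), np.int64(13), np.int64(-69), np.float64(25.0)), (354, np.int64(9), np.int64(15), np.int64(-72), np.float64(130.0)), (360, np.int64(13), np.int64(16), np.int64(-77), np.float64(31.0))]
297 [(276, np.int64(13), np.int64(-16), np.int64(-82), np.float64(30.0)), (284, np.int64(6), np.int64(-14), np.int64(-73), np.float64(43.0)), (290, np.int64(2), np.int64(-12), np.int64(-67), np.float64(26.0)), (348, np.int64(4), np.int64(13), np.int64(-70), np.float64(25.0)), (354, np.int64(8), np.int64(15), np.int64(-75), np.float64(28.0)), (360, np.int64(13), np.int64(16), np.int64(-82), np.float64(31.0))]
```

```bash
python3 - <<'E'
from h import *
f=vision.grab_frame("wrist"); K=f["camera_matrix"]; d=f["depth"]; v,u=np.indices(d.shape)
P=np.stack([(u-K[0,2])/K[0,0]*d,(v-K[1,2])/K[1,1]*d,d],-1); T=f["T_tool_cam"]; P=P@T[:3,:3].T+T[:3,3]
print(K[0,0],K[1,1],K[:2,2],f["T_tool_cam"][:3,3])
for vv in (310,330,350,365,380,395): print(vv,[np.round(P[vv,uu]*1e3).astype(int).tolist() for uu in (200,260,320,380,440)])
s=np.load("w1.npz")
# tip of open fingers in w1 in tool frame
W=s["P"]; q=[.232,.671,.665,.232]; R=Ro.from_quat([q[1],q[2],q[3],q[0]]).as_matrix(); L=(W-np.array([.4571,-.0596,.2166]))@R
for vv in range(250,300,6): print(vv,[np.round(L[vv,uu]*1e3).astype(int).tolist() for uu in (210,218,226,412,420)])
E
```

```text
297.6996067031889 297.6996067031889 [318.27116525 202.23925627] [ 0.08169991  0.00026024 -0.17703362]
310 [[14, -41, -90], [13, -20, -90], [-640, 6, 741], [13, 22, -90], [14, 42, -91]]
330 [[13, -38, -99], [19, -17, -106], [-683, 6, 686], [18, 18, -105], [13, 39, -100]]
350 [[-6, -44, -88], [19, -15, -113], [-725, 6, 639], [18, 17, -113], [-6, 46, -88]]
365 [[-7, -42, -94], [17, -15, -116], [12, 1, -112], [18, 16, -117], [-6, 43, -95]]
380 [[-7, -40, -100], [18, -14, -122], [12, 1, -117], [17, 15, -121], [-7, 41, -100]]
395 [[-840, -395, 563], [20, -13, -127], [12, 1, -121], [21, 14, -128], [-10, 41, -103]]
250 [[-83, -128, 138], [-85, -120, 141], [-87, -112, 145], [-143, 150, 254], [-151, 169, 268]]
256 [[-88, -127, 132], [-91, -119, 137], [-94, -112, 143], [-155, 152, 255], [-162, 170, 269]]
262 [[-95, -127, 130], [11, -48, -54], [11, -44, -54], [11, 42, -55], [11, 46, -55]]
268 [[11, -50, -59], [11, -46, -61], [9, -43, -57], [9, 42, -57], [11, 45, -60]]
274 [[11, -48, -65], [11, -45, -64], [6, -43, -58], [7, 42, -58], [12, 43, -66]]
280 [[11, -46, -70], [9, -44, -67], [3, -44, -58], [4, 42, -58], [11, 42, -69]]
286 [[11, -45, -74], [8, -43, -69], [0, -44, -58], [2, 42, -60], [8, 42, -70]]
292 [[11, -44, -77], [6, -43, -70], [-2, -44, -59], [-1, 42, -60], [6, 42, -70]]
298 [[7, -44, -77], [3, -43, -70], [-5, -44, -60], [-4, 42, -61], [4, 41, -72]]
```

The fingertips measure about 37 mm behind the reported TCP (both in open and part-closed views), so they hovered over the brass. I'll go on with that offset.

```bash
python3 -m pendant '[[[0,0,0],[0,0,0],0.07],[[0,0,0],[0,0,0],0.07],[[0,0,0],[0,0,0],0.07],[[0,0,0],[0,0,0],0.07],[[0,0,0],[0.013,0,-0.0145],0.07],[[0,0,0],[0.013,0,-0.0145],0.07],[[0,0,0],[0,0,0],0.07],[[0,0,0],[0,0,0],0.07]]' && python3 -m pendant '[[[0,0,0],[0,0,0],0.005],[[0,0,0],[0,0,0],0.005],[[0,0,0],[0,0,0],0.005],[[0,0,0],[0,0,0],0.005],[[0,0,0],[0,0,0],0.005],[[0,0,0],[0,0,0],0.005]]' 70 && python3 st.py
```

```text
time: 4.43
position: [0.7042, 0.0806, 0.0908]
orientation: [0.34, 0.047, 0.939, -0.029]
ft_force: [0.2, -0.1, 1.0]
finger_gap: 0.825
grasp_force: 0.0
time: 4.93
position: [0.7054, 0.0809, 0.0936]
orientation: [0.342, 0.047, 0.938, -0.029]
ft_force: [-4.0, 0.4, 6.4]
finger_gap: 0.398
grasp_force: 69.6
4.93 [0.7054 0.0809 0.0936] gap mm 34.0 F 69.64185655117035 [-4.   0.4  6.4]
toolz [ 0.639 -0.087 -0.764] tooly [ 0.107  0.994 -0.023] tilt 40.2 yaw -7.7 jawyaw -6.2 j [-0.01  0.26  1.94 -0.32  0.25 -1.21]
```

```bash
python3 -m pendant '[[[0,0,0],[-0.01,0,0.008],0.005],[[0,0,0],[-0.03,0,0.01],0.005],[[0,0,0],[-0.0355,-0.0045,0],0.005],[[0,0,0],[-0.0355,-0.0045,0],0.005],[[0,0,0],[-0.0355,-0.0045,0],0.005],[[0,0,0],[-0.0355,-0.0045,0],0.005],[[0,0,0],[0,0,-0.014],0.005],[[0,0,0],[0,0,-0.014],0.005],[[0,0,0],[0,0,-0.014],0.005],[[0,0,0],[0,0,0],0.005],[[0,0,0],[0,0,0],0.005]]' && python3 st.py
```

```text
time: 5.85
position: [0.5215, 0.0627, 0.0669]
orientation: [0.339, 0.047, 0.939, -0.029]
ft_force: [0.7, -0.6, -2.1]
finger_gap: 0.393
grasp_force: 70.8
5.85 [0.5215 0.0627 0.0669] gap mm 33.6 F 70.83975121378899 [ 0.7 -0.6 -2.1]
toolz [ 0.635 -0.087 -0.768] tooly [ 0.108  0.994 -0.024] tilt 39.8 yaw -7.8 jawyaw -6.2 j [-0.08 -0.07  2.39 -0.26  0.13 -1.31]
```

```bash
python3 -m pendant '[[[0,0,0],[0,0,0],0.06],[[0,0,0],[0,0,0],0.06],[[0,0,0],[0,0,0],0.06],[[0,0,0],[0,0,0],0.06],[[0,0,0],[0,0,0.03],0.065],[[0,0,0],[0,0,0.03],0.065],[[0,0,3.5],[0.026,-0.025,0.004],0.065],[[0,0,0],[0.026,-0.025,0.002],0.065],[[0,0,0],[0.026,-0.025,0.0],0.065],[[0,0,0],[0,0,0],0.065],[[0,0,0],[0,0,0],0.065]]' && python3 st.py && python3 - <<'E'
from h import *
im,P=grab("wrist"); cv2.imwrite("pics/w3.png",im)
E
```

```text
time: 6.77
position: [0.5853, 0.0017, 0.1311]
orientation: [0.339, 0.037, 0.94, -0.026]
ft_force: [-0.8, -0.0, -0.5]
finger_gap: 0.761
grasp_force: 0.0
6.77 [0.5853 0.0017 0.1311] gap mm 65.0 F 0.0 [-0.8 -0.  -0.5]
toolz [ 0.635 -0.073 -0.769] tooly [ 0.087  0.996 -0.023] tilt 39.7 yaw -6.6 jawyaw -5.0 j [-0.26 -0.11  2.24  0.28  0.33 -1.98]
```

View pics/w3.png

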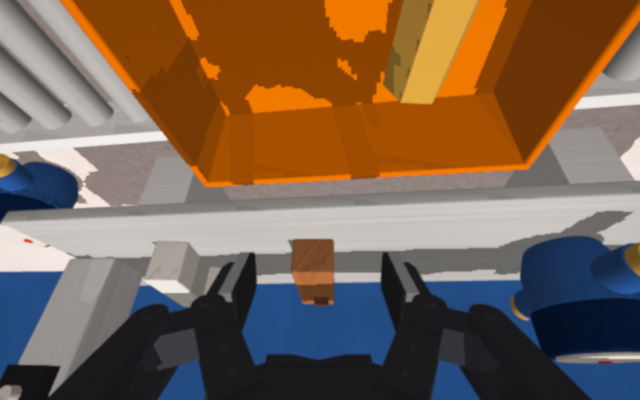

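```bash
python3 -m pendant '[[[0,0,1.3],[0.008,-0.008,-0.009],0.065],[[0,0,1.2],[0.008,-0.007,-0.009],0.065],[[0,0,0],[0.008,0,-0.009],0.065],[[0,0,0],[0.008,0,-0.009],0.065],[[0,0,0],[0,0,0],0.065],[[0,0,0],[0,0,0],0.065]]' && python3 st.py
```

```text
time: 7.32
position: [0.6148, -0.0103, 0.0934]
orientation: [0.338, 0.015, 0.941, -0.017]
ft_force: [-1.0, -0.8, -0.5]
finger_gap: 0.764
grasp_force: 0.0
7.32 [ 0.6148 -0.0103  0.0934] gap mm 65.3 F 0.0 [-1.  -0.8 -0.5]
toolz [ 0.635 -0.042 -0.771] tooly [ 0.039  0.999 -0.023] tilt 39.5 yaw -3.8 jawyaw -2.2 j [-0.29  0.05  2.19  0.57  0.27 -2.34]
```

```bash
python3 -m pendant '[[[0,0,0],[0.0185,-0.0005,0.0005],0.065],[[0,0,0],[0.0185,-0.0005,0.0005],0.065],[[0,0,0],[0.0185,0,0],0.065],[[0,0,0],[0.0185,0,0],0.065],[[0,0,0],[0.0185,0,0],0.065],[[0,0,0],[0,0,0],0.065],[[0,0,0],[0,0,0],0.005],[[0,0,0],[0,0,0],0.005],[[0,0,0],[0,0,0],0.005],[[0,0,0],[0,0,0],0.005],[[0,0,0],[0,0,0],0.005]]' 50 && python3 st.py
```

```text
time: 8.23
position: [0.7078, -0.0124, 0.0953]
orientation: [0.339, 0.015, 0.941, -0.018]
ft_force: [-0.2, -0.1, 0.9]
finger_gap: 0.394
grasp_force: 50.0
8.23 [ 0.7078 -0.0124  0.0953] gap mm 33.6 F 49.96308445930481 [-0.2 -0.1  0.9]
toolz [ 0.636 -0.044 -0.77 ] tooly [ 0.041  0.999 -0.023] tilt 39.6 yaw -3.9 jawyaw -2.3 j [-0.24  0.24  1.96  0.41  0.28 -2.13]
```

```bash
python3 -m pendant '[[[0,0,0],[-0.01,0,0.008],0.005],[[0,0,0],[-0.03,0,0.01],0.005],[[0,0,0],[-0.031,0.0056,0],0.005],[[0,0,0],[-0.031,0.0056,0],0.005],[[0,0,0],[-0.031,0.0056,0],0.005],[[0,0,0],[-0.031,0.0056,0],0.005],[[0,0,0],[-0.031,0.0056,0],0.005],[[0,0,0],[0,0,-0.014],0.005],[[0,0,0],[0,0,-0.014],0.005],[[0,0,0],[0,0,-0.012],0.005],[[0,0,0],[0,0,0],0.005],[[0,0,0],[0,0,0],0.005]]' && python3 st.py
```

```text
time: 9.23
position: [0.5126, 0.0156, 0.0726]
orientation: [0.338, 0.015, 0.941, -0.018]
ft_force: [-0.2, 0.7, 0.0]
finger_gap: 0.392
grasp_force: 49.8
9.23 [0.5126 0.0156 0.0726] gap mm 33.5 F 49.81605112552643 [-0.2  0.7  0. ]
toolz [ 0.635 -0.043 -0.771] tooly [ 0.041  0.999 -0.023] tilt 39.5 yaw -3.9 jawyaw -2.3 j [-0.31 -0.16  2.44  0.71  0.24 -2.49]
```

```bash
python3 -m pendant '[[[0,0,0],[0,0,0],0.06],[[0,0,0],[0,0,0],0.06],[[0,0,0],[0,0,0],0.06],[[0,0,0],[0,0,0.028],0.065],[[0,0,0],[0,0,0.028],0.065],[[0,0,-0.6],[0.0125,-0.0215,0],0.065],[[0,0,-0.6],[0.0125,-0.0215,0],0.065],[[0,0,-0.6],[0.0125,-0.0215,0],0.065],[[0,0,-0.6],[0.0125,-0.0215,0],0.065],[[0,0,-0.6],[0.0125,-0.0215,0],0.065],[[0,0,-0.6],[0.0125,-0.0215,0],0.065],[[0,0,-0.6],[0.0125,-0.0215,0],0.065]]' && python3 -m pendant '[[[0,0,0],[0,0,0],0.065],[[0,0,0],[0,0,0],0.065]]'>/dev/null && python3 st.py
```

```text
time: 10.23
position: [0.6021, -0.1359, 0.1261]
orientation: [0.339, 0.049, 0.939, -0.03]
ft_force: [0.3, -0.0, 0.9]
finger_gap: 0.763
grasp_force: 0.0
10.4 [ 0.6018 -0.1356  0.126 ] gap mm 64.9 F 0.0 [ 0.7  0.6 -0. ]
toolz [ 0.633 -0.09  -0.769] tooly [ 0.114  0.993 -0.022] tilt 39.7 yaw -8.1 jawyaw -6.5 j [-0.57 -0.02  2.17  0.69  0.43 -2.59]
```

```bash
python3 -m pendant '[[[0,0,0],[0.01,0,-0.016],0.065],[[0,0,0],[0.01,0,-0.016],0.065],[[0,0,0],[0.023,-0.0005,0],0.065],[[0,0,0],[0.023,-0.0005,0],0.065],[[0,0,0],[0.023,-0.001,0],0.065],[[0,0,0],[0,0,0],0.065],[[0,0,0],[0,0,0],0.005],[[0,0,0],[0,0,0],0.005],[[0,0,0],[0,0,0],0.005],[[0,0,0],[0,0,0],0.005],[[0,0,0],[0,0,0],0.005],[[0,0,0],[0,0,0],0.005]]' 30 && python3 st.py
```

```text
time: 11.4
position: [0.6899, -0.1364, 0.0936]
orientation: [0.338, 0.049, 0.939, -0.029]
ft_force: [-0.8, -1.0, -1.0]
finger_gap: 0.327
grasp_force: 30.5
11.4 [ 0.6899 -0.1364  0.0936] gap mm 27.9 F 30.51033318042755 [-0.8 -1.  -1. ]
toolz [ 0.633 -0.089 -0.769] tooly [ 0.112  0.993 -0.022] tilt 39.7 yaw -8.0 jawyaw -6.5 j [-0.47  0.23  1.98  0.67  0.34 -2.51]
```

```bash
python3 -m pendant '[[[0,0,0],[-0.01,0,0.008],0.005],[[0,0,0],[-0.03,0,0.01],0.005],[[0,0,0],[-0.0255,0.0157,0],0.005],[[0,0,0],[-0.0255,0.0157,0],0.005],[[0,0,0],[-0.0255,0.0157,0],0.005],[[0,0,0],[-0.0255,0.0157,0],0.005],[[0,0,0],[-0.0255,0.0157,0],0.005],[[0,0,0],[-0.0255,0.0155,0],0.005],[[0,0,0],[0,0,-0.015],0.005],[[0,0,0],[0,0,0],0.005],[[0,0,0],[0,0,0],0.005]]' && python3 st.py; python3 -c '
from h import *
a,_=grab("wrist"); b,_=grab("side")
cv2.imwrite("pics/w4.png",cv2.resize(np.hstack([a,cv2.resize(b[150:310,250:410],(400,400))]),(800,308)))'
```

```text
time: 12.32
position: [0.4972, -0.0425, 0.0967]
orientation: [0.338, 0.049, 0.939, -0.029]
ft_force: [-0.1, 0.5, -1.2]
finger_gap: 0.329
grasp_force: 30.4
12.32 [ 0.4972 -0.0425  0.0967] gap mm 28.1 F 30.43872356414795 [-0.1  0.5 -1.2]
toolz [ 0.633 -0.089 -0.769] tooly [ 0.113  0.993 -0.022] tilt 39.7 yaw -8.0 jawyaw -6.5 j [-0.49 -0.29  2.47  0.65  0.37 -2.49]
```

View pics/w4.png

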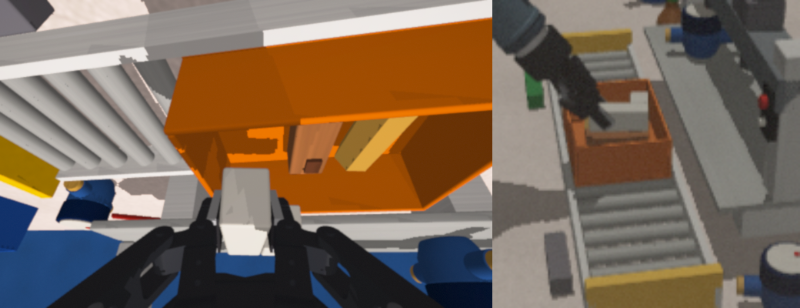

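```bash
python3 -m pendant '[[[0,0,0],[0,0,0],0.042],[[0,0,0],[0,0,0],0.042],[[0,0,0],[0,0,0],0.045],[[0,0,0],[0,0,0.025],0.045],[[0,0,0],[0,0,0.025],0.045],[[0,0,0],[0,-0.03,0.005],0.03],[[0,0,0],[0,-0.03,0],0.01],[[0,0,0],[0,-0.035,0],0.0],[[0,0,0],[0,0,0],0],[[0,0,0],[0,0,0],0]]' && python3 st.py && python3 - <<'E'
from h import *
f=vision.grab_frame("scene"); b,P=grab("side"); a=f["img"]
cv2.imwrite("pics/w5.png",np.hstack([cv2.resize(a[140:340,220:420],(400,400)),cv2.resize(b[150:310,250:410],(400,400))]))
H=cv2.cvtColor(b,cv2.COLOR_BGR2HSV)
m=(cv2.inRange(H,(5,150,60),(16,255,255))>0)&(P[...,2]>.095)&(P[...,2]<.115)&(P[...,0]<.6)
q=P[m]; print(q[:,1].min(),q[:,1].max(),cv2.minAreaRect((q[:,:2]*1000).astype(np.float32)))
E
```

```text
time: 13.25
position: [0.4972, -0.1403, 0.1518]
orientation: [0.338, 0.052, 0.939, -0.03]
ft_force: [-1.1, 1.1, -0.8]
finger_gap: 0.002
grasp_force: 0.0
13.25 [ 0.4972 -0.1403  0.1518] gap mm 0.1 F 0.0 [-1.1  1.1 -0.8]
toolz [ 0.632 -0.092 -0.77 ] tooly [ 0.117  0.993 -0.022] tilt 39.7 yaw -8.2 jawyaw -6.7 j [-0.79 -0.37  2.38  0.68  0.66 -2.7 ]
-0.08210714327853383 0.8819731955110536 ((-138.74978637695312, 340.1427001953125), (314.0716247558594, 1626.8880615234375), 60.0812873840332)
```

View pics/w5.png

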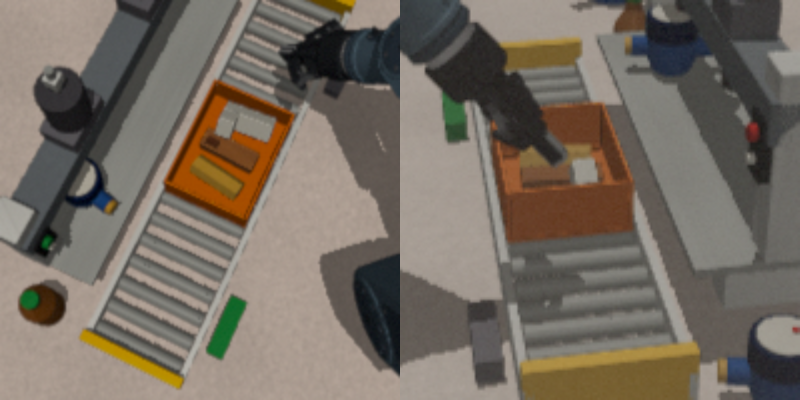

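Top view shows foam, wood and brass lying flat in the tote, gripper clear on the −y side. Now push.

```bash
python3 -m pendant '[[[0,0,0],[0.003,0,-0.025],0],[[0,0,0],[0.003,0,-0.025],0],[[0,0,0],[0.004,0,-0.025],0],[[0,0,0],[0.004,0,-0.026],0],[[0,0,0],[0,0.01,0],0],[[0,0,0],[0,0.01,0],0],[[0,0,0],[0,0.01,0],0],[[0,0,0],[0,0.01,0],0],[[0,0,0],[0,0.01,0],0],[[0,0,0],[0,0.01,0],0]]' && python3 st.py
```

```text
time: 14.18
position: [0.5121, -0.073, 0.0569]
orientation: [0.333, 0.05, 0.941, -0.029]
ft_force: [-0.5, -2.0, -0.5]
finger_gap: -0.002
grasp_force: 1.0
14.18 [ 0.5121 -0.073   0.0569] gap mm -0.2 F 0.9631277645530645 [-0.5 -2.  -0.5]
toolz [ 0.624 -0.088 -0.776] tooly [ 0.113  0.993 -0.022] tilt 39.1 yaw -8.0 jawyaw -6.5 j [-0.55 -0.09  2.43  1.01  0.3  -2.93]
```

```bash
python3 -m pendant '[[[0,0,0],[-0.0005,0.01,0],0],[[0,0,0],[-0.0005,0.01,0],0],[[0,0,0],[-0.0005,0.01,0],0],[[0,0,0],[-0.0005,0.01,0],0],[[0,0,0],[-0.0005,0.01,0],0],[[0,0,0],[-0.0005,0.01,0],0],[[0,0,0],[-0.0005,0.01,0],0],[[0,0,0],[-0.0005,0.01,0],0]]' && python3 st.py
```

```text
time: 14.85
position: [0.5081, 0.0069, 0.0573]
orientation: [0.334, 0.049, 0.941, -0.029]
ft_force: [0.7, -2.2, -1.5]
finger_gap: 0.001
grasp_force: 0.9
14.85 [0.5081 0.0069 0.0573] gap mm 0.1 F 0.8730076671417919 [ 0.7 -2.2 -1.5]
toolz [ 0.625 -0.088 -0.776] tooly [ 0.113  0.993 -0.022] tilt 39.1 yaw -8.0 jawyaw -6.5 j [-0.29 -0.11  2.44  0.63  0.16 -2.34]
```

Pushing smoothly at about 2 N.

```bash
python3 -m pendant '[[[0,0,0],[-0.0005,0.01,0],0],[[0,0,0],[-0.0005,0.01,0],0],[[0,0,0],[-0.0005,0.01,0],0],[[0,0,0],[-0.0005,0.01,0],0],[[0,0,0],[-0.0005,0.01,0],0],[[0,0,0],[-0.0005,0.01,0],0],[[0,0,0],[-0.0005,0.01,0],0],[[0,0,0],[-0.0005,0.01,0],0],[[0,0,0],[-0.0005,0.01,0],0],[[0,0,0],[-0.0005,0.01,0],0],[[0,0,0],[-0.0005,0.01,0],0]]' && python3 st.py
```

```text
time: 15.77
position: [0.5022, 0.1121, 0.0571]
orientation: [0.333, 0.049, 0.941, -0.029]
ft_force: [1.0, -2.9, -0.3]
finger_gap: -0.002
grasp_force: 1.4
15.77 [0.5022 0.1121 0.0571] gap mm -0.1 F 1.4211216033800156 [ 1.  -2.9 -0.3]
toolz [ 0.624 -0.088 -0.776] tooly [ 0.112  0.993 -0.022] tilt 39.1 yaw -8.0 jawyaw -6.5 j [ 0.09 -0.04  2.38 -0.84  0.19 -0.6 ]
```

```bash
python3 -m pendant '[[[0,0,0],[-0.0005,0.008,0],0],[[0,0,0],[-0.0005,0.008,0],0],[[0,0,0],[-0.0005,0.008,0],0],[[0,0,0],[0,0.006,0],0],[[0,0,0],[0,0.006,0],0],[[0,0,0],[0,0.004,0],0]]' && python3 st.py && python3 - <<'E'
from h import *
b,P=grab("scene")
H=cv2.cvtColor(b,cv2.COLOR_BGR2HSV)
m=(cv2.inRange(H,(5,150,60),(16,255,255))>0)&(P[...,2]>.095)&(P[...,2]<.115)&(P[...,0]<.6)&(P[...,0]>.3)&(abs(P[...,1])<.5)
q=P[m]; print(q[:,1].min(),q[:,1].max(),cv2.minAreaRect((q[:,:2]*1000).astype(np.float32)))
E
```

```text
time: 16.27
position: [0.5004, 0.152, 0.0568]
orientation: [0.333, 0.049, 0.941, -0.029]
ft_force: [-0.6, -2.3, 0.9]
finger_gap: -0.001
grasp_force: 0.9
16.27 [0.5004 0.152  0.0568] gap mm -0.1 F 0.8637716425255348 [-0.6 -2.3  0.9]
toolz [ 0.624 -0.088 -0.777] tooly [ 0.112  0.993 -0.022] tilt 39.0 yaw -8.0 jawyaw -6.4 j [ 0.22  0.01  2.33 -0.99  0.27 -0.35]
0.17052588940096725 0.37296870596964576 ((475.96173095703125, 271.6678466796875), (149.2191162109375, 202.23306274414062), 1.5303353071212769)
```

```bash
python3 -m pendant '[[[0,0,0],[0,0.004,0],0],[[0,0,0],[0,0.003,0],0],[[0,0,0],[0,0.002,0],0]]' && python3 -m pendant '[[[0,0,0],[0,0.002,0],0],[[0,0,0],[0,0.002,0],0],[[0,0,0],[0,0,0],0]]'
```

```text
time: 16.57
position: [0.501, 0.1594, 0.0568]
orientation: [0.333, 0.051, 0.941, -0.03]
ft_force: [-0.8, -0.9, 1.0]
finger_gap: -0.001
grasp_force: 0.7
time: 16.82
position: [0.5015, 0.1607, 0.057]
orientation: [0.333, 0.052, 0.941, -0.032]
ft_force: [3.3, -11.9, 0.6]
finger_gap: 0.004
grasp_force: 5.8
```

Force rose to 12 N, so the tote is against the stop. Back off, lift, check.

```bash
python3 -m pendant '[[[0,0,0],[0,-0.015,0],0],[[0,0,0],[0,-0.02,0],0],[[0,0,0],[0,-0.02,0],0],[[0,0,0],[0,-0.02,0.01],0],[[0,0,0],[0,0,0.03],0],[[0,0,0],[0,0,0.03],0],[[0,0,0],[0,0,0.02],0],[[0,0,0],[0,0,0],0],[[0,0,0],[0,0,0],0],[[0,0,0],[0,0,0],0]]' && python3 - <<'E'
from h import *
b,P=grab("scene")
H=cv2.cvtColor(b,cv2.COLOR_BGR2HSV)
m=(cv2.inRange(H,(5,150,60),(16,255,255))>0)&(P[...,2]>.095)&(P[...,2]<.115)&(P[...,0]<.6)&(P[...,0]>.3)&(abs(P[...,1])<.5)
q=P[m]; print(q[:,1].min(),q[:,1].max(),cv2.minAreaRect((q[:,:2]*1000).astype(np.float32)))
cv2.imwrite("pics/w6.png",cv2.resize(b[140:360,200:420],(600,600)))
E
```

```text
time: 17.65
position: [0.5011, 0.0954, 0.135]
orientation: [0.332, 0.052, 0.941, -0.032]
ft_force: [-0.1, -0.0, 0.4]
finger_gap: 0.004
grasp_force: 0.0
0.18070273786539776 0.38198931129764674 ((476.1013488769531, 281.23736572265625), (149.17010498046875, 198.4320526123047), 1.429711103439331)
```

View pics/w6.png

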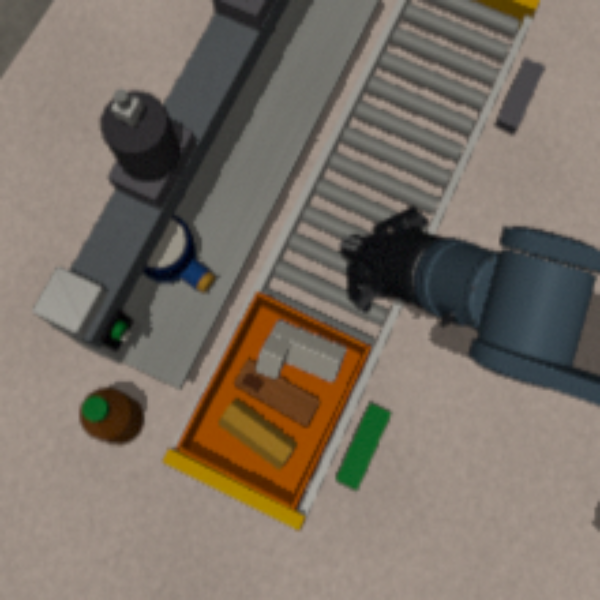

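The tote is hard against the yellow stop beside the green plate, with all three pieces inside it and the meter and bottle undisturbed. The gripper is clear of everything.

```bash
python3 -c "
from plant import r; print(r.hand_in())"
```

```text
the job is handed in; nothing more can be done
None
```

The job is handed in: all three scrap pieces are in the tote, the tote is pushed home against the end stop of the green-plate bay, the meter on the plate and the oil bottle look unmoved, and the arm never went near the spare meter; the hand-in returned no verdict.

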